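# Lock the spindle and press its knob home

### The job

Using the mallet, drive the spindle head's lock pin fully down, touching the pin with nothing but the mallet, then stand the mallet back on the bench on its head and let go of it. Then take the pointer knob, turn it so that its D-shaped hole matches the D-shaped spindle, push it on until the sprung collar under it is pressed fully down, and finish while still holding it pressed down like that, so that a workmate can fit the retaining clip. Leave the spanner, the tin and the rusty clamp block where they are.

Things in the scene. Friction and masses are not known exactly. Their poses are not given: they have to be found in the camera images.
- head: Spindle head, a fixed grey painted box, foot 130 x 190 mm (x, y), main body 106 x 170 mm, its flat top 60 mm above the bench. Origin: centre of its underside on the bench; z up. The spindle stands up from the top at y = +45 mm in this frame, the lock pin at y = -45 mm (both at x = 0).
- spindle_tip (a point): Axis of the upright steel D-spindle at its tip, 94 mm above the bench. 18 mm diameter with one flat, 5 mm from the axis, facing this frame's +x (within 0.8 rad of world +x); z up. The last 4 mm taper in by 2 mm. The knob slides on only with its x axis pointing the same way as this x axis (play about 0.15 rad either way).
- spindle (a joint): Angle (rad) of the spindle about the vertical in the head, counter-clockwise from above. Very stiff: stays put below 1.5 N m. It need not be turned.
- collar (a joint): Travel (m) of the sprung steel collar round the spindle (44 mm diameter, 25 mm hole): 0 = up, its top face 16 mm above the head's top (18 mm below the spindle's tip); 0.008 = fully down at its stop. The spring pushes up with 3.6 N at the top and 10.8 N fully down, and lifts the collar with the knob again if not held.
- lockpin (a joint): Travel (m) of the lock pin: 0 = standing up, 0.012 = fully down. It needs about 9 to 11 N to move and stays where it is left.
- lockpin_top (a point): Centre of the top of the lock pin, an upright steel pin with a round flat head 19 mm in diameter; its top is 28 mm above the head's top (88 mm above the bench) when up and 16 mm above it (76 mm above the bench) when fully down. z up.
- mallet: Loose mallet, 0.35 to 0.6 kg, standing on one face of its black round head (54 mm diameter, 80 mm high), handle level. Origin: centre of the head's lower face; z up. The wooden handle runs to -x at 42 mm height, 26 mm wide (y), 30 mm high, its end 172 mm from the head's axis. Mass centre about 10 mm from that axis, towards the handle.
- mallet_face (a point): Centre of the lower face of the mallet head (the face that strikes), same axes as the mallet.
- mallet_grip (a point): Place to grip the mallet's handle from above, in the middle of the handle's height and width: 65 mm from the head's axis, 42 mm above the lower face. Same axes as the mallet; grip across y (26 mm).
- knob: The knob as a body, origin at the centre of its underside; same axes as knob_center; 0.1 to 0.2 kg. Its D-shaped bore runs right through: 20.6 mm diameter, flat 6.2 mm from the axis on the +x (pointed) side, widened by 1.5 mm at the underside.
- knob_center (a point): Centre of the loose aluminium pointer knob on its bore axis, half-way up its 42 mm height; z up, +x to the pointed end. Round skirt 54 mm diameter, 8 mm high; above it a bar with flat sides 30 mm apart (y), x = -28 to +22 mm, then tapering to a blunt point at x = +38 mm. Best gripped across y from above, fingertips 2 to 4 mm above the skirt.
- spanner: Loose steel spanner 200 mm long, lying on the bench. Bystander.
- tin: Loose green tin, 74 mm diameter, 70 mm high. Bystander; origin at the centre of its underside.
- clampblock: Loose rusty clamp block 60 x 100 mm, 62 mm high, 1.6 kg. Bystander; origin at the centre of its underside.
Things that resemble listed ones, but are neither listed nor needed, are in the scene too. Of the things shaped like the knob, the aluminium one is meant.

How it is judged:
On the way, in this order (a step that is already met when the one before it is completed fails the run):
1. the lock pin is driven down (value of joint lockpin above 0.01 m), for 0.1 s.
2. the mallet stands on the bench on its head again and is let go (height (world z) of mallet_face below 0.006 m and angle between mallet_face's own z axis and vertical below 0.15 rad and contact force between mallet and the fingers below 0.2 N and value of joint lockpin above 0.01 m), for 0.2 s.
At the end, for the whole second after the job is handed in: Pin down over 10 of 12 mm; mallet standing on its head on the bench, at rest, let go; knob on the spindle (4 mm, 0.1 rad tilt, 0.3 rad of the flat), its centre 2 mm or more below the tip, collar down over 6 of 8 mm, gripper bearing on the knob with over 2 N, all through the last second (all of step 2 and linear speed of mallet below 0.02 m/s and value of joint collar above 0.006 m and z of knob_center in the frame of spindle_tip below -0.002 m and horizontal distance between knob_center and spindle_tip below 0.004 m and angle between knob_center's own z axis and vertical below 0.1 rad and angle between the x axis of knob_center and the x axis of spindle_tip, either way round below 0.3 rad and contact force between knob and the fingers above 2 N); the arm keeps its last pose, push and grip.
It fails at once if the lock pin is touched by the robot or the knob instead of the mallet (contact force between lockpin and the fingers above 0.5 N or contact force between lockpin and the arm above 0.5 N or contact force between lockpin and knob above 0.5 N).
It fails at once if the spanner is shifted by more than 25 mm (distance of spanner from where it was at the start of the episode above 0.025 m).
It fails at once if the tin is shifted by more than 25 mm (distance of tin from where it was at the start of the episode above 0.025 m).
It fails at once if the rusty clamp block is shifted by more than 25 mm (distance of clampblock from where it was at the start of the episode above 0.025 m).
It also fails if it takes over 67 s, if anything falls off the work surface, if the arm or the gripper's body presses on something with over 40 N, if the wrist force passes 120 N, or if a joint passes its speed limit or range.

### The arm

A 7-joint arm with a two-finger parallel gripper is mounted at the origin on the work surface. World frame = base frame: x ahead of the robot, y to its left, z up, the work surface at z = 0. Lengths are in m, angles in rad, forces in N, time in s.
With the tool pointing down it reaches from about 0.35 to 0.775 m from the base axis. Payload 3.1 kg.
Tool frame: the origin (TCP) lies on the centre line of the jaws, within the pads' length; the fingertips stand tip_reach ahead of it and the grasp point (between the pads) lies 8 mm behind it (tip_reach is the distance from the TCP to the fingertips, in m); z points along the fingers, x is the direction in which the jaws open and shut, and the axes are right-handed (so a half turn about z gives the same grasp; the last joint's range is limited). The gripper opens to 85 mm and grips with 20 to 120 N. Pads are 22 mm wide; open, the fingers measure 114 mm over their backs; the gripper's body (76 mm by 85 mm) begins 54 mm behind the grasp point. The pads swing forward as they close: fully open they stand 13 mm farther back than shut.
Start: joints at [-1.364, 0.311, 0.014, 1.512, -0.004, 1.319, -0.027], TCP at [0.135, 0.533, 0.242] pointing down, gripper open.
Joint ranges: [-2.7, 2.7], [-0.3, 1.91], [-1.27, 1.3], [0.12, 2.57], [-1.44, 4.58], [0.2, 2.03], [-3.05, 3.05]. Speed limits (rad/s): [2.79, 2.79, 3.14, 3.14, 3.14, 3.14, 3.14].

### API

Orientations are given as a unit quaternion [w, x, y, z].
In Python, from station import * gives the robot as it stands. The module is installed in compiled form; this text tells all that it offers.
- The arm moves only by the tool carry_out, never from a script. Its argument "motion" is a list of rows, each a list of 2 entries, a list of its own where there are three numbers: the shift along the tool's x, y, z in mm, then the turn about the tool's z in rad. A call has 1 to 5 rows; each row is the pose to reach, as a shift and turn from the pose measured when the call began, along the tool's axes at that moment; what a row does not reach only later rows make up. A row lasts 1/10 s, in which the tool goes at most 50 mm and 8.59 degrees, less where a joint would pass 70% of its speed; a pose out of reach is approached as far as the arm can. A call with a gripper value outside its range is refused whole. "fingers" is the finger opening in mm, from 0 to 85.4, set as the call begins (left out, the last holds). The fingers move at their own pace and stop on an object; "grip_force" is the grip in N (left out, the last holds). Time passes only in rows, so rows that repeat a pose let the fingers close. It gives the time, the measured TCP pose, the force and the opening at its end, in the units of the state.
- get_state(): the state, without advancing time (a new reading comes with each control period).
- read_camera(name): name is "scene" or "top"; returns (picture, depth): 480x640x3 uint8, red, green, blue; 480x640 float32, m along the optical axis (not along the pixel's ray), 0 where there is no reading.
- camera_params(name): a dict with "fx", "fy", "cx", "cy" (pixels), "R" (3x3) and "t" (3): a world point X has camera coordinates R X + t. Camera axes: x right, y down, z forward; pixel columns grow to the right and rows downward; lengths in m; the calibration is good to about 2 mm. A picture is of the moment at which its call begins. camera_params takes no time and is no camera call.
- hand_in(): hands the job in, once; it reports no verdict.
Trained networks look in the newest picture that a camera, given by its name, has taken for a name from the list of things; names that differ only in an ending like _2 or _b are one class to them, and where a whole thing is asked for, a point or a joint stands for the part that bears it (a point fixed in the world has none). Each returns a list of dicts, best first, with "confidence" (0 to 1); they miss things now and then, are a little off and sometimes report something else, mostly with a low value. They report only what shows in the picture. A call takes as long as a camera call. They do not tell look-alikes from the thing itself.
- find_in(camera, label): "rect" ([left, top, right, bottom] in pixels, round what is visible of it).
The state is a dict: "clock": time; "joints": joint angles; "qvel": joint speeds; "tau": joint torques, N m; "eef_pos": TCP position; "ee_rot": TCP orientation; "ft_force": force on the tool from outside, world axes, zero at the start; "ft_torque": the same for the moment, N m; "finger_gap": finger opening in m.
Only numpy, scipy, OpenCV 4.12 (cv2) and the standard library are available. Lean on these libraries where they do the work, as an engineer would, in place of code of your own. Each camera call takes 0.05 s, during which the arm holds its last target.

## Working session

There is one attempt and no reset: what is moved stays moved. The work goes in short steps, Python scripts to look and compute and a tool call to move; the robot and the scene stay as the last step left them, time stands still between calls to the robot, and variables do not carry over. Pictures are saved under pics/ and viewed, and the job is handed in when it is done.

Besides the shell and the picture viewer there is one more tool, called after ">>>" as name(argument=value, ...), one argument or row to a line, values as JSON. carry_out: Moves the arm, as the interface text tells. Its arguments: {"type":"object","properties":{"motion":{"type":"array","items":{"type":"array"}},"fingers":{"type":"number"},"grip_force":{"type":"number"}},"required":["motion"]}

```bash
mkdir -p pics
cat > h.py <<'E'
from station import *
import numpy as np, cv2
def save(n,im): cv2.imwrite('pics/'+n+'.png',cv2.cvtColor(im,cv2.COLOR_RGB2BGR))
def w(cam,d,u,v,z=None):
    p=camera_params(cam);R=np.array(p['R']);t=np.array(p['t'])
    u=np.asarray(u,float);v=np.asarray(v,float)
    r=np.stack([(u-p['cx'])/p['fx'],(v-p['cy'])/p['fy'],np.ones_like(u)],-1)
    if z is None:
        return (r*np.asarray(d)[...,None]-t)@R
    rw=r@R; c=-R.T@t
    s=(z-c[2])/rw[...,2]
    return c+rw*s[...,None]
def cloud(cam,D):
    vv,uu=np.mgrid[0:480,0:640]; P=w(cam,D,uu,vv); P[D==0]=np.nan; return P
E
python3 - <<'E'
from h import *
for c in ['top','scene']:
    im,D=read_camera(c); save(c+'0',im); np.savez('pics/'+c+'0.npz',im=im,D=D)
    for l in ['head','mallet','knob','spanner','tin','clampblock','spindle','collar','lockpin']:
        print(c,l,[(np.round(x['rect']).astype(int).tolist(),round(x['confidence'],2)) for x in find_in(c,l)])
print(get_state())
print(camera_params('top'))
E
```

```text
top head [([250, 226, 362, 312], 0.58)]
top mallet [([99, 248, 168, 367], 0.95)]
top knob [([423, 294, 467, 322], 0.8), ([435, 232, 466, 272], 0.79), ([494, 254, 532, 282], 0.7)]
top spanner [([250, 152, 354, 175], 0.58)]
top tin [([152, 143, 201, 189], 0.58), ([269, 250, 289, 273], 0.47)]
top clampblock [([408, 155, 463, 192], 0.76), ([270, 248, 294, 274], 0.25)]
top spindle [([276, 258, 283, 268], 0.5)]
top collar [([268, 249, 292, 276], 0.92), ([329, 266, 337, 275], 0.57)]
top lockpin [([327, 265, 337, 274], 0.66)]
scene head [([280, 211, 370, 275], 0.78)]
scene mallet [([399, 161, 440, 226], 0.98)]
scene knob [([201, 242, 231, 269], 0.95), ([208, 269, 234, 299], 0.62), ([153, 280, 177, 311], 0.62)]
scene spanner [([324, 284, 406, 328], 0.71)]
scene tin [([432, 239, 467, 280], 0.95)]
scene clampblock [([224, 312, 276, 361], 0.76), ([325, 281, 406, 328], 0.19)]
scene spindle [([337, 216, 343, 226], 0.43), ([221, 311, 279, 359], 0.29)]
scene collar []
scene lockpin [([301, 225, 306, 231], 0.63), ([324, 285, 408, 327], 0.27)]
{'clock': 1.0, 'joints': array([-1.36372187,  0.31088701, 
[... 258 characters left out ...]
2e+01,  1.45739364e-01, -2.30870426e+01,
        1.20148915e-02,  1.66569207e-03, -6.42518742e-06]), 'eef_pos': array([0.13539256, 0.53310083, 0.2423175 ]), 'ee_rot': array([-1.25113966e-06,  7.89339073e-01,  6.13957511e-01,  3.69520799e-05]), 'ft_force': array([-0.89406922, -0.01624484,  0.14913707]), 'ft_torque': array([0.01815084, 0.00127243, 0.00473626]), 'finger_gap': 0.08572104725330625}
{'fx': 434.294536069956, 'fy': 434.294536069956, 'cx': 320.63502595523767, 'cy': 232.6851213056555, 'R': array([[-0.00901875, -0.99975594,  0.02016736],
       [-0.98243866,  0.00510008, -0.18651613],
       [ 0.18636776, -0.02149534, -0.98224488]]), 't': array([-0.03356254,  0.61507097,  0.70294139])}
```

Run:
```python
import station; print([x for x in dir(station) if not x.startswith('__')])
print(getattr(station,'tip_reach',None))
from h import *
z=np.load('pics/top0.npz');im=z['im']
save('top0c',cv2.resize(im[120:400,60:560],None,fx=1.6,fy=1.6,interpolation=cv2.INTER_CUBIC))
```

```text
['PlanningError', 'camera_params', 'find_in', 'get_state', 'hand_in', 'read_camera', 'tip_reach']
0.011
```

View pics/top0.png

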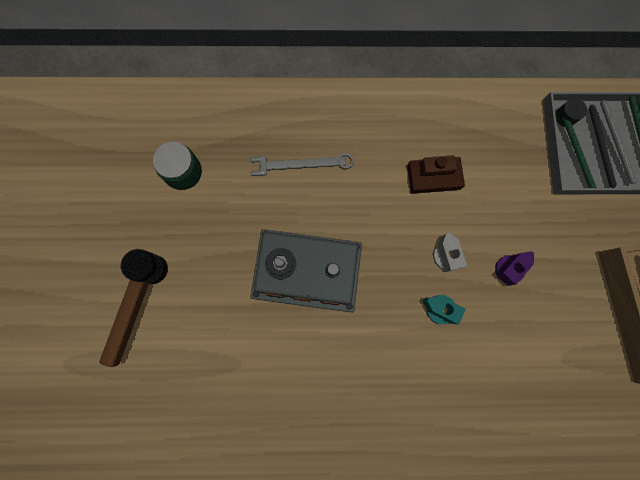

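View pics/scene0.png

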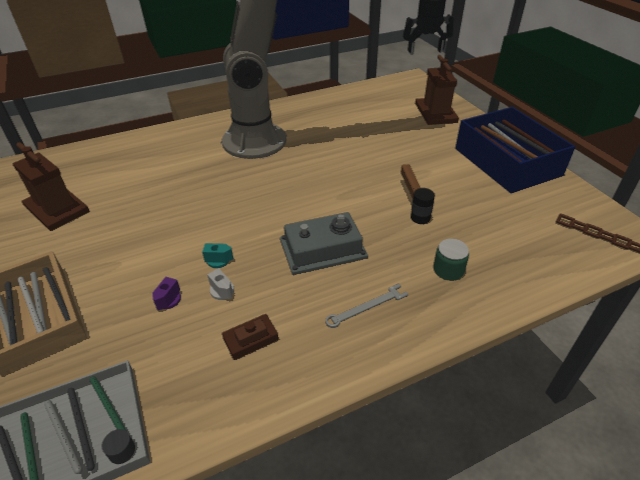

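```bash
cat > m.py <<'E'
from h import *
z=np.load('pics/top0.npz');im=z['im'];D=z['D'];P=cloud('top',D)
def reg(r,z0,z1):
    l,t,rr,b=r;m=np.zeros(D.shape,bool);m[t:b,l:rr]=True
    return m&(P[...,2]>z0)&(P[...,2]<z1)
def rect(m):
    q=P[m][:,:2].astype(np.float32);return cv2.minAreaRect(q), len(q), np.median(P[m][:,2])
# bench check
print('bench',np.nanmedian(P[330:420,200:400,2]))
r=[90,235,175,375]
print('mallet head top',rect(reg(r,.07,.09)))
print('mallet handle',rect(reg(r,.05,.065)))
r=[240,215,370,320]
print('head top',rect(reg(r,.052,.066)))
print('collar',rect(reg([262,242,298,282],.071,.08)))
print('spindle',rect(reg([262,242,298,282],.085,.1)))
print('pin',rect(reg([320,255,345,285],.08,.095)))
r=[420,225,475,280]
print('knob bar',rect(reg(r,.036,.048)), rect(reg(r,.004,.012)))
for n,r in dict(teal=[415,285,475,330],purp=[485,245,540,290],tin=[145,135,210,195],clamp=[400,145,470,200],span=[245,145,360,185]).items():
    print(n,rect(reg(r,.003,.1)))
E
python3 m.py
python3 - <<'E'
from h import *
z=np.load('pics/top0.npz');im=z['im']
a=cv2.resize(im[225:285,420:480],(480,480),interpolation=cv2.INTER_CUBIC)
b=cv2.resize(im[235:295,255:315],(480,480),interpolation=cv2.INTER_CUBIC)
save('crop1',cv2.resize(np.clip(np.hstack([a,b]).astype(float)*1.5,0,255).astype(np.uint8),(800,400)))
E
```

```text
bench -0.00013493752285687296
mallet head top (((0.5587756037712097, 0.26988497376441956), (0.0521482490003109, 0.052257318049669266), 0.4242701828479767), 858, np.float64(0.0793509491497782))
mallet handle (((0.4888322651386261, 0.28836655616760254), (0.03658631443977356, 0.19869177043437958), 68.38385009765625), 1503, np.float64(0.05606586839698176))
head top (((0.5547477006912231, -0.011998988687992096), (0.17009177803993225, 0.107371024787426), 81.95413970947266), 5302, np.float64(0.059594984907431606))
collar (((0.561759352684021, 0.032371629029512405), (0.042408742010593414, 0.04106997326016426), 88.96527099609375), 365, np.float64(0.0754642100519174))
spindle (((0.5595095753669739, 0.0329434797167778), (0.017249232158064842, 0.013361715711653233), 67.86884307861328), 79, np.float64(0.09299877513534699))
pin (((0.5488885641098022, -0.05668194591999054), (0.017134714871644974, 0.017210591584444046), 28.582780838012695), 98, np.float64(0.08675669964815083))
knob bar (((0.5853405594825745, -0.27456405758857727), (0.0659317597746849, 0.03162863850593567), 14.028077125549316), 511, 
[... 243 characters left out ...]
5396604538, 0.07913855463266373), 82.26127624511719), 891, np.float64(0.040400630684842925))
purp (((0.5545525550842285, -0.39630311727523804), (0.09931680560112, 0.07982184737920761), 81.96263885498047), 945, np.float64(0.0400002049977243))
tin (((0.7641641497612, 0.23472826182842255), (0.11510493606328964, 0.10897025465965271), 89.86705780029297), 1740, np.float64(0.0682996262898074))
clamp (((0.7427880764007568, -0.2629767060279846), (0.10377589613199234, 0.13675783574581146), 0.790647566318512), 1861, np.float64(0.025399280305620723))
span (((0.7613484859466553, -0.008964762091636658), (0.07682546973228455, 0.21422238647937775), 1.218072533607483), 1024, np.float64(0.006618849108909777))
```

View pics/crop1.png

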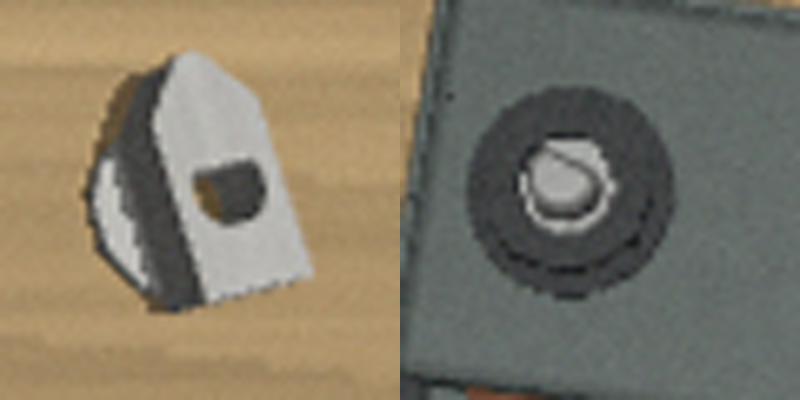

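```bash
cat >> m.py <<'E'
print('----')
m=reg([90,235,175,375],.0535,.0605); c=np.array([.5588,.2699]); q=P[m][:,:2]; q=q[np.linalg.norm(q-c,axis=1)>.045]
f=cv2.fitLine(q.astype(np.float32),cv2.DIST_HUBER,0,.01,.01).ravel(); print('handle',f,np.degrees(np.arctan2(f[1],f[0])),cv2.minAreaRect(q.astype(np.float32)))
# circles for head top
from scipy.optimize import least_squares
for n,r,z0,z1,R0 in [('mhead',[90,235,175,375],.077,.083,.027),('collar',[262,242,298,282],.073,.079,.022),('pin',[320,255,345,285],.083,.091,.0095)]:
    q=P[reg(r,z0,z1)][:,:2].astype(np.float32); print(n,cv2.minEnclosingCircle(q),cv2.fitEllipse(cv2.convexHull(q)))
m=reg([420,225,475,280],.039,.045);q=P[m][:,:2].astype(np.float32);print('knobtop',cv2.minAreaRect(q))
np.set_printoptions(precision=4,suppress=True)
mm=m.astype(np.uint8)
print('bore fill', len(q))
Z=P[225:285,420:480,2]
print((np.nan_to_num(Z[15:50:1,10:50:1])*1000).round().astype(int))
c=camera_params('top');print('cam',-np.array(c['R']).T@c['t'])
s=get_state();print(s['clock'],s['eef_pos'])
E
python3 m.py | sed -n '/----/,$p'
```

```text
----
handle [ 0.95632184 -0.2923158   0.45514598  0.30087322] -16.99665 ((0.45591965317726135, 0.3010907471179962), (0.025847285985946655, 0.12685762345790863), 73.4555435180664)
mhead ((0.5592447519302368, 0.27057966589927673), 0.02710474096238613) ((0.5592168569564819, 0.2703150808811188), (0.05253707990050316, 0.05302615091204643), 150.32423400878906)
collar ((0.5616481304168701, 0.03233878314495087), 0.021947314962744713) ((0.5615929365158081, 0.03232808783650398), (0.04191369190812111, 0.04315365105867386), 137.7104949951172)
pin ((0.5489265322685242, -0.056700266897678375), 0.009419410489499569) ((0.5489078164100647, -0.05684959143400192), (0.01767100766301155, 0.018009401857852936), 81.59638214111328)
knobtop ((0.5853646993637085, -0.27468109130859375), (0.06593714654445648, 0.03135082870721817), 14.065510749816895)
bore fill 480
[[-2  0 -2 ...  0  2  1]
 [ 0  0 -2 ... -2 -1 -2]
 [-1 -1  0 ...  2 -1  0]
 ...
 [ 2 -3  0 ... -2  1  1]
 [-2 -1  2 ...  1  0  4]
 [-1 -1 -1 ...  0  1 -1]]
cam [ 0.473  -0.0216  0.8059]
1.0 [0.1354 0.5331 0.2423]
```

Run:
```python
from h import *
z=np.load('pics/top0.npz');im=z['im']
b=cv2.resize(im[250:280,266:296],(600,600),interpolation=cv2.INTER_NEAREST)
save('crop2',np.clip(b.astype(float)*1.4,0,255).astype(np.uint8))
z=np.load('pics/scene0.npz');im=z['im']
b=cv2.resize(im[205:245,320:360],(400,400),interpolation=cv2.INTER_NEAREST)
a=cv2.resize(im[265:305,200:240],(400,400),interpolation=cv2.INTER_NEAREST)
save('crop3',np.clip(np.hstack([a,b]).astype(float)*1.4,0,255).astype(np.uint8))
```

```text
(no output)
```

View pics/crop2.png

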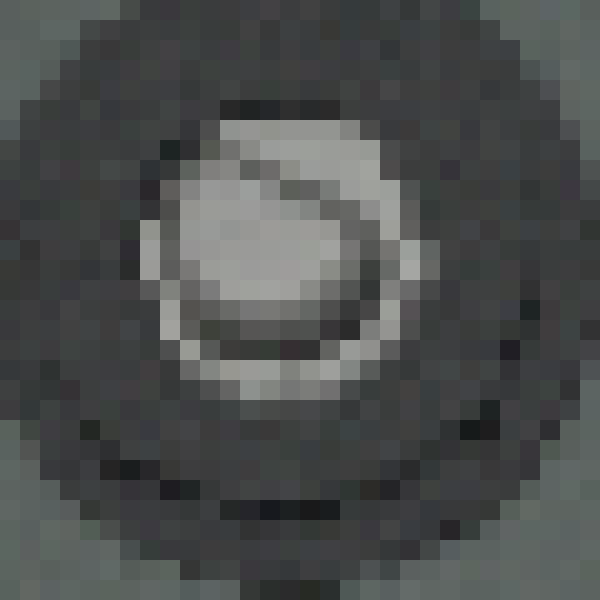

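View pics/crop3.png

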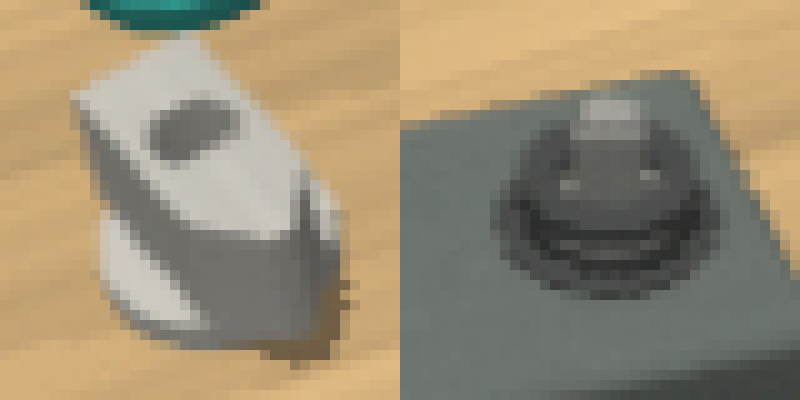

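```bash
cat > g.py <<'E'
from station import get_state
from scipy.spatial.transform import Rotation as Ro
import numpy as np,sys
s=get_state();q=s['ee_rot'];R=Ro.from_quat([q[1],q[2],q[3],q[0]]).as_matrix()
yaw=np.arctan2(R[1,0],R[0,0])
print('t',round(s['clock'],2),'pos',np.round(s['eef_pos'],4),'yaw',round(yaw,4),'tilt',np.round(R[:2,2],4),'F',np.round(s['ft_force'],2),'T',np.round(s['ft_torque'],2),'gap',round(s['finger_gap'],4),'j7',round(s['joints'][6],2))
if len(sys.argv)>1:
    a=[float(x) for x in sys.argv[1:]]
    d=R.T@(np.array(a[:3])-s['eef_pos'])*1000
    t=0
    if len(a)>3: t=-((a[3]-yaw+np.pi/2)%np.pi-np.pi/2)
    print('shift',np.round(d,1),'turn',round(t,3))
E
python3 g.py 0.511 0.285 0.15 1.281
```

```text
t 1.0 pos [0.1354 0.5331 0.2423] yaw 1.3221 tilt [0.0001 0.    ] F [-0.89 -0.02  0.15] T [0.02 0.   0.  ] gap 0.0857 j7 -0.03
shift [-148.   425.1   92.3] turn 0.041
```

>>> carry_out(
  motion=[
    [[-18,48,0],0.01],
    [[-35,95,10],0.02],
    [[-51,142,15],0.03],
    [[-67,189,20],0.04],
    [[-83,236,30],0.04],
  ],
  fingers=85,
)

```text
clock: 1.5
eef_pos: [0.3434, 0.3951, 0.2135]
ee_rot: [-0.0, 0.801, 0.598, 0.001]
ft_force: [0.7, 0.9, -0.0]
finger_gap: 0.0849
```

```bash
python3 g.py 0.511 0.285 0.13 1.281
```

```text
t 1.5 pos [0.3434 0.3951 0.2135] yaw 1.2821 tilt [0.0016 0.002 ] F [ 0.71  0.91 -0.04] T [ 0.09 -0.03  0.04] gap 0.0849 j7 0.44
shift [-58.1 191.9  83.5] turn 0.001
```

>>> carry_out(
  motion=[
    [[-14,46,18],0],
    [[-28,92,38],0],
    [[-43,138,58],0],
    [[-58,180,78],0],
    [[-58,192,84],0],
  ],
)

```text
clock: 2.0
eef_pos: [0.5146, 0.2782, 0.1276]
ee_rot: [0.002, 0.804, 0.595, -0.0]
ft_force: [0.2, -0.9, 0.0]
finger_gap: 0.0853
```

```bash
python3 g.py 0.511 0.285 0.034 1.281
```

```text
t 2.0 pos [0.5146 0.2782 0.1276] yaw 1.2735 tilt [ 0.0018 -0.0038] F [ 0.23 -0.91  0.02] T [-0.08  0.07  0.04] gap 0.0853 j7 0.84
shift [ 5.8 -5.7 93.5] turn -0.007
```

>>> carry_out(
  motion=[
    [[3,-3,20],-0.007],
    [[5.8,-5.7,55],-0.007],
    [[5.8,-5.7,85],-0.007],
    [[5.8,-5.7,93.5],-0.007],
    [[5.8,-5.7,93.5],-0.007],
  ],
)

```text
clock: 2.5
eef_pos: [0.5098, 0.2849, 0.0328]
ee_rot: [0.002, 0.802, 0.598, -0.002]
ft_force: [-0.2, 0.8, 0.3]
finger_gap: 0.0854
```

```bash
python3 g.py 0.511 0.285 0.034 1.281
python3 - <<'E'
from h import *
for c in ['top','scene']:
    im,D=read_camera(c); save(c+'1',im)
E
```

```text
t 2.5 pos [0.5098 0.2849 0.0328] yaw 1.2811 tilt [-0.001  -0.0052] F [-0.21  0.76  0.31] T [0.04 0.01 0.02] gap 0.0854 j7 0.86
shift [ 0.4  1.1 -1.2] turn 0.0
```

View pics/top1.png

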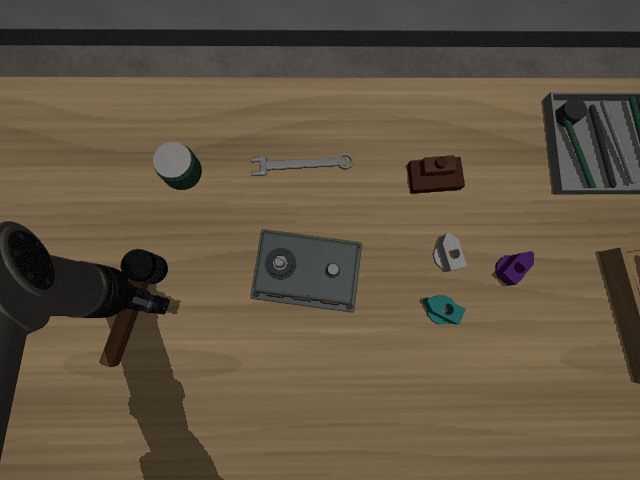

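The gripper straddles the handle just behind the black head (about (140,300)). Closing.

>>> carry_out(
  motion=[
    [[0,1,0],0],
    [[0,1,0],0],
    [[0,1,0],0],
    [[0,1,0],0],
    [[0,1,0],0],
  ],
  fingers=0,
  grip_force=110,
)

```text
clock: 3.1
eef_pos: [0.5133, 0.2859, 0.0363]
ee_rot: [0.002, 0.802, 0.598, 0.001]
ft_force: [-1.6, -0.3, 4.8]
finger_gap: 0.0243
```

>>> carry_out(
  motion=[
    [[0,0,0],0],
    [[0,0,-5],0],
    [[0,0,-25],0],
    [[0,0,-55],0],
    [[0,0,-90],0],
  ],
)

```text
clock: 3.6
eef_pos: [0.5104, 0.2848, 0.1245]
ee_rot: [0.002, 0.802, 0.597, -0.002]
ft_force: [0.1, 0.4, -5.3]
finger_gap: 0.0244
```

```bash
python3 g.py 0.501 -0.0425 0.2 1.281
python3 - <<'E'
from h import *
for c in ['top','scene']:
    im,D=read_camera(c); save(c+'2',im)
    save(c+'2z',cv2.resize(im[130:230,380:480] if c=='scene' else im[220:380,80:240],(600,600),interpolation=cv2.INTER_CUBIC))
E
```

```text
t 3.6 pos [0.5104 0.2848 0.1245] yaw 1.2807 tilt [-0.0015 -0.0052] F [ 0.1   0.43 -5.27] T [ 0.03  0.12 -0.01] gap 0.0244 j7 0.84
shift [-316.8   84.6  -73.8] turn -0.0
```

View pics/scene2z.png

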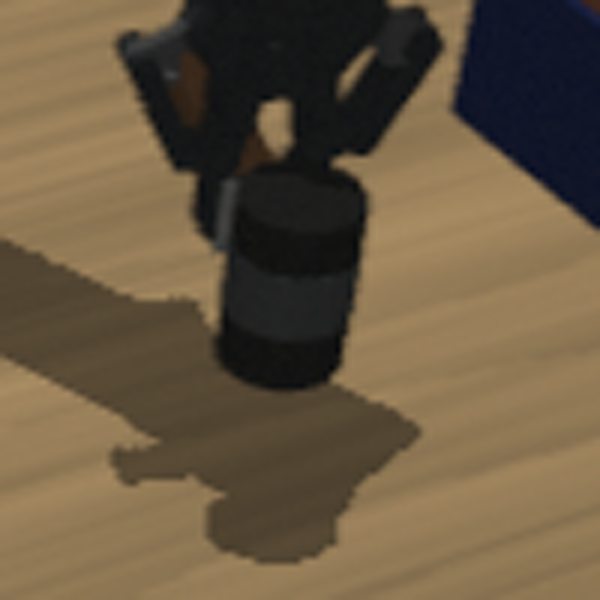

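The mallet is lifted, with its head in front of the fingers (crop about (290,280)). I'll measure its tilt and offset.

Run:
```python
from h import *
np.set_printoptions(precision=4,suppress=True)
s=get_state()
im,D=read_camera('top');P=cloud('top',D);np.savez('pics/top2.npz',im=im,D=D)
save('top2z2',cv2.resize(im[220:380,60:220],(600,600),interpolation=cv2.INTER_CUBIC))
m=np.zeros(D.shape,bool);m[225:300,90:180]=1
g=im.sum(2)<120
for z0,z1 in [(.15,.19)]:
    mm=m&(P[...,2]>z0)&(P[...,2]<z1);q=P[mm];print(mm.sum(),q.mean(0),np.percentile(q[:,2],[5,50,95]))
    # robust plane
    k=np.ones(len(q),bool)
    for _ in range(8):
        A=np.c_[q[k][:,:2]-q[k][:,:2].mean(0),np.ones(k.sum())];c=np.linalg.lstsq(A,q[k][:,2],rcond=None)[0]
        r=q[:,2]-np.c_[q[:,:2]-q[k][:,:2].mean(0),np.ones(len(q))]@c;k=abs(r)<.004
    print('slopes',c,k.sum());print(cv2.minEnclosingCircle(q[k][:,:2].astype(np.float32)),cv2.fitEllipse(cv2.convexHull(q[k][:,:2].astype(np.float32))))
print(s['eef_pos'])
```

```text
1467 [0.556  0.2678 0.1712] [0.1519 0.1736 0.1761]
slopes [0.0178 0.0156 0.1738] 1142
((0.5432857275009155, 0.2709941864013672), 0.045503292232751846) ((0.5443665981292725, 0.2676398754119873), (0.058018576353788376, 0.09247841686010361), 102.37112426757812)
[0.516  0.2875 0.1308]
```

View pics/top2z2.png

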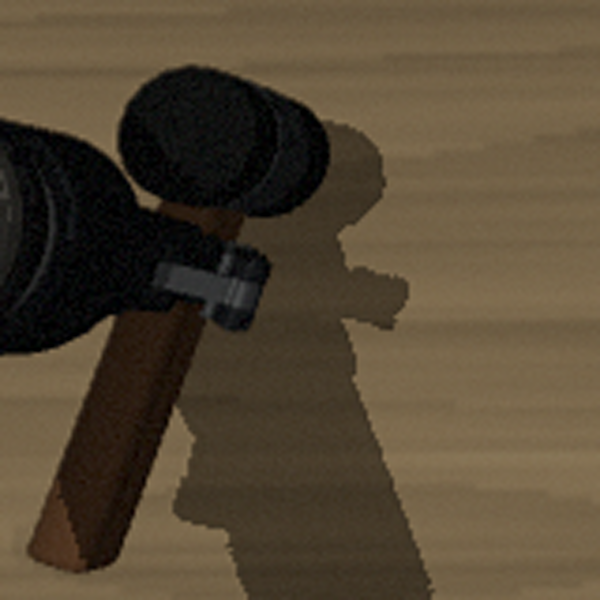

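>>> carry_out(
  motion=[
    [[-35,8,-40],0],
    [[-75,18,-70],0],
    [[-115,30,-74],0],
    [[-155,40,-74],0],
    [[-190,50,-74],0],
  ],
)

```text
clock: 4.25
eef_pos: [0.5049, 0.0872, 0.1996]
ee_rot: [0.001, 0.802, 0.597, 0.001]
ft_force: [0.1, -0.7, -4.2]
finger_gap: 0.0243
```

```bash
python3 g.py 0.5032 -0.0413 0.17 1.281
```

```text
t 4.25 pos [0.5049 0.0872 0.1996] yaw 1.279 tilt [ 0.0034 -0.0011] F [ 0.06 -0.69 -4.17] T [0.06 0.06 0.02] gap 0.0243 j7 1.16
shift [-123.5   35.2   29.7] turn -0.002
```

>>> carry_out(
  motion=[
    [[-35,10,5],0],
    [[-75,22,15],0],
    [[-110,33,25],0],
    [[-123.5,35.2,30],0],
    [[-123.5,35.2,30],0],
  ],
)

```text
clock: 4.75
eef_pos: [0.4996, -0.0452, 0.1663]
ee_rot: [-0.0, 0.804, 0.594, -0.003]
ft_force: [-0.6, 0.2, -5.1]
finger_gap: 0.0246
```

```bash
python3 g.py 0.5032 -0.0413 0.13 1.281;  python3 - <<'E'
from h import *
np.set_printoptions(precision=4,suppress=True)
s=get_state()
im,D=read_camera('top');P=cloud('top',D);np.savez('pics/top3.npz',im=im,D=D)
save('top3z',cv2.resize(im[200:360,260:420],(600,600),interpolation=cv2.INTER_CUBIC))
print(s['eef_pos'],get_state()['eef_pos'])
E
```

```text
t 4.75 pos [ 0.4996 -0.0452  0.1663] yaw 1.2719 tilt [-0.0049 -0.0032] F [-0.56  0.17 -5.14] T [ 0.09  0.22 -0.01] gap 0.0246 j7 1.44
shift [ 4.9  2.4 36.2] turn -0.009
[ 0.4996 -0.0452  0.1663] [ 0.5007 -0.0422  0.167 ]
```

View pics/top3z.png

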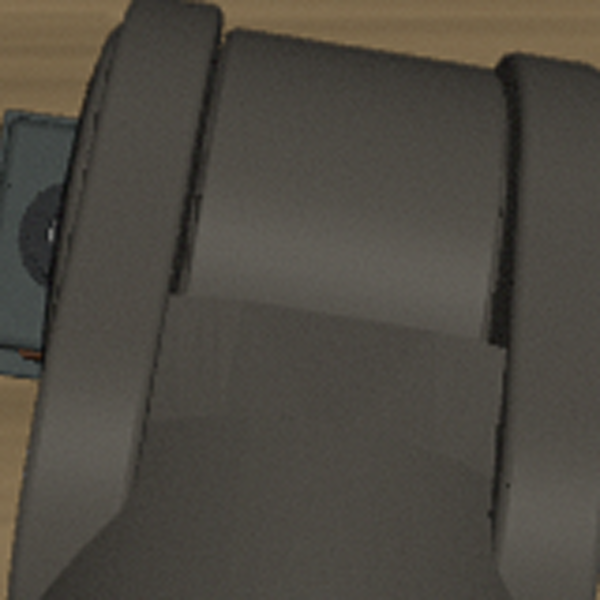

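The arm hides the head in the top view. I'll descend to just above the pin and check with the scene camera.

>>> carry_out(
  motion=[
    [[2,1,8],-0.005],
    [[4.9,2,20],-0.009],
    [[4.9,2.4,34],-0.009],
    [[4.9,2.4,36],-0.009],
    [[4.9,2.4,36],-0.009],
  ],
)

```text
clock: 5.3
eef_pos: [0.5036, -0.037, 0.1299]
ee_rot: [-0.001, 0.8, 0.6, -0.002]
ft_force: [1.2, 0.1, -3.3]
finger_gap: 0.0247
```

```bash
python3 g.py 0.5032 -0.0413 0.13 1.281;  python3 - <<'E'
from h import *
im,D=read_camera('scene')
save('scene4z',cv2.resize(im[160:280,260:380],(600,600),interpolation=cv2.INTER_CUBIC))
E
```

```text
t 5.3 pos [ 0.5036 -0.037   0.1299] yaw 1.2868 tilt [-0.0054 -0.0008] F [ 1.25  0.13 -3.34] T [ 0.05  0.09 -0.02] gap 0.0247 j7 1.46
shift [-4.2  0.8 -0.1] turn 0.006
```

View pics/scene4z.png

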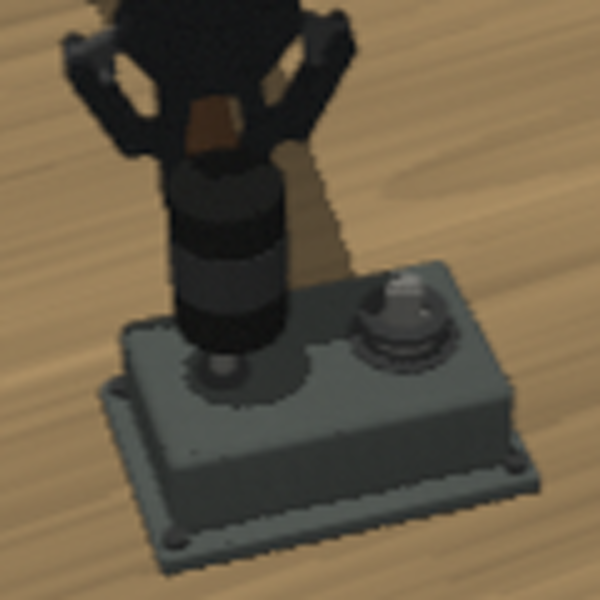

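The mallet head is centred over the pin (crop about (225,360)). Driving down now.

>>> carry_out(
  motion=[
    [[-4,0.8,3],0.006],
    [[-4,0.8,10],0.006],
    [[-4,0.8,16],0.006],
    [[-4,0.8,20],0.006],
    [[-4,0.8,20],0.006],
  ],
)

```text
clock: 5.85
eef_pos: [0.5052, -0.0423, 0.1123]
ee_rot: [0.0, 0.802, 0.597, -0.0]
ft_force: [-3.2, -0.8, 4.9]
finger_gap: 0.0247
```

```bash
python3 g.py 0.5032 -0.0413 0.11 1.281;  python3 - <<'E'
from h import *
im,D=read_camera('scene')
save('scene5z',cv2.resize(im[160:280,260:380],(600,600),interpolation=cv2.INTER_CUBIC))
E
python3 g.py
```

```text
t 5.85 pos [ 0.5052 -0.0423  0.1123] yaw 1.2794 tilt [-0.0003 -0.0013] F [-3.16 -0.77  4.94] T [-0.17  0.37 -0.07] gap 0.0247 j7 1.47
shift [ 0.4 -2.2  2.3] turn -0.002
t 5.9 pos [ 0.5052 -0.0423  0.1123] yaw 1.2794 tilt [-0.0001 -0.0013] F [-2.34 -0.86  5.64] T [-0.2   0.32 -0.05] gap 0.0243 j7 1.47
```

View pics/scene5z.png

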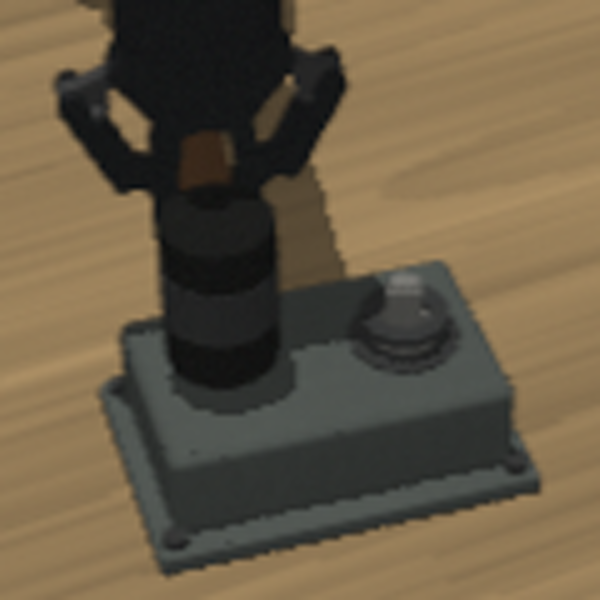

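>>> carry_out(
  motion=[
    [[0,0,4],0],
    [[0,0,8],0],
    [[0,0,11],0],
    [[0,0,11],0],
  ],
)

```text
clock: 6.3
eef_pos: [0.5055, -0.0422, 0.1103]
ee_rot: [-0.001, 0.803, 0.597, 0.002]
ft_force: [-24.2, 3.5, 52.9]
finger_gap: 0.0246
```

```bash
python3 g.py
```

```text
t 6.3 pos [ 0.5055 -0.0422  0.1103] yaw 1.2784 tilt [0.0024 0.003 ] F [-24.16   3.51  52.85] T [ 0.27  3.87 -0.15] gap 0.0246 j7 1.48
```

Hard stop reached (53 N). Lifting off and checking the pin.

>>> carry_out(
  motion=[
    [[0,0,-8],0],
    [[0,0,-25],0],
    [[0,0,-50],0],
    [[20,-5,-75],0],
    [[60,-15,-85],0],
  ],
)

```text
clock: 6.8
eef_pos: [0.5099, 0.0144, 0.198]
ee_rot: [0.002, 0.805, 0.593, 0.003]
ft_force: [1.5, -1.1, -4.8]
finger_gap: 0.0239
```

>>> carry_out(
  motion=[
    [[40,-10,0],0],
    [[85,-22,0],0],
    [[130,-33,0],0],
    [[175,-45,0],0],
    [[215,-55,0],0],
  ],
)

```text
clock: 7.3
eef_pos: [0.5206, 0.239, 0.1972]
ee_rot: [0.002, 0.805, 0.593, 0.003]
ft_force: [0.8, 0.3, -4.6]
finger_gap: 0.0246
```

```bash
python3 g.py 0.5133 0.2859 0.12 1.281;  python3 - <<'E'
from h import *
im,D=read_camera('scene'); save('scene6',im)
im,D=read_camera('top'); save('top6',im); P=cloud('top',D)
m=np.zeros(D.shape,bool);m[250:290,315:350]=1;mm=m&(P[...,2]>.069)&(P[...,2]<.12);print('pin z',mm.sum(),np.median(P[mm],0))
E
```

```text
t 7.3 pos [0.5206 0.239  0.1972] yaw 1.27 tilt [0.0068 0.001 ] F [ 0.82  0.31 -4.65] T [0.09 0.13 0.05] gap 0.0246 j7 0.9
shift [ 42.4 -21.3  77.2] turn -0.011
pin z 95 [ 0.54898274 -0.05614302  0.0754528 ]
```

View pics/scene6.png

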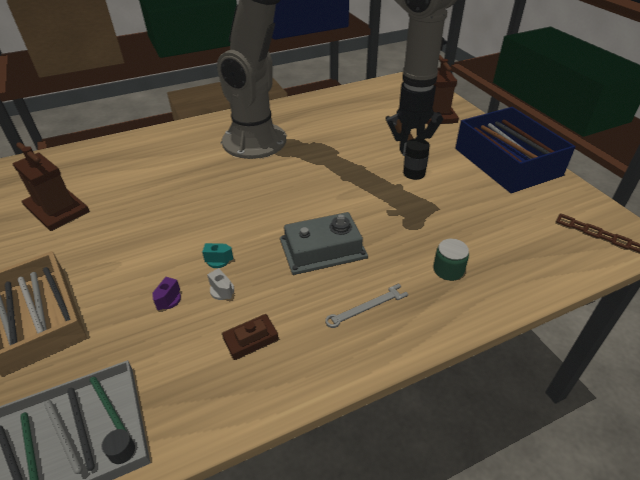

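View pics/top6.png

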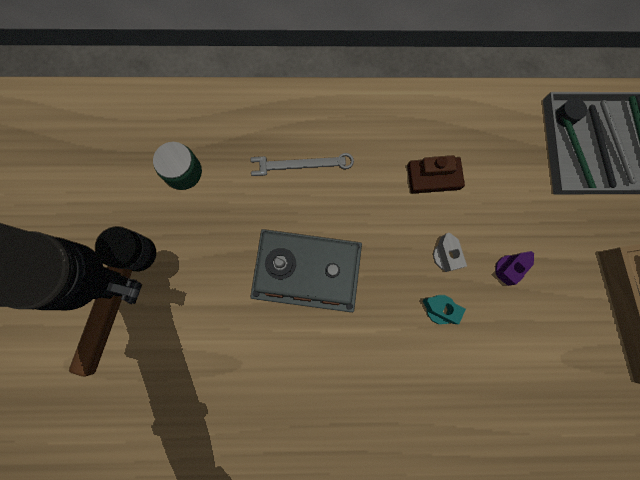

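The pin's top is now at 75.5 mm, so it is fully down (spindle head at (307,270) unobstructed in the top view; mallet held at (125,250)). Placing the mallet.

>>> carry_out(
  motion=[
    [[20,-10,20],-0.011],
    [[42,-21,50],-0.011],
    [[42,-21,95],-0.011],
    [[42,-21,130],-0.011],
    [[42,-21,145],-0.011],
  ],
)

```text
clock: 7.9
eef_pos: [0.5076, 0.2925, 0.0466]
ee_rot: [-0.002, 0.798, 0.603, -0.0]
ft_force: [0.1, -0.1, -4.1]
finger_gap: 0.0242
```

```bash
python3 g.py 0.5133 0.2859 0.036 1.281
```

```text
t 7.9 pos [0.5076 0.2925 0.0466] yaw 1.2936 tilt [-0.0028  0.0027] F [ 0.07 -0.13 -4.11] T [ 0.01  0.22 -0.03] gap 0.0242 j7 0.86
shift [-4.8  7.3 10.6] turn 0.013
```

>>> carry_out(
  motion=[
    [[0,0,3],0],
    [[0,0,6],0],
    [[0,0,9],0],
    [[0,0,11],0],
    [[0,0,12],0],
  ],
)

```text
clock: 8.4
eef_pos: [0.5084, 0.2931, 0.0359]
ee_rot: [-0.002, 0.798, 0.603, 0.001]
ft_force: [-2.1, -0.1, 2.7]
finger_gap: 0.0244
```

```bash
python3 g.py; sleep 0
python3 - <<'E'
from h import *
im,D=read_camera('scene')
save('scene7z',cv2.resize(im[130:250,360:480],(600,600),interpolation=cv2.INTER_CUBIC))
E
```

```text
t 8.4 pos [0.5084 0.2931 0.0359] yaw 1.2936 tilt [-0.0009  0.0041] F [-2.08 -0.05  2.75] T [-0.24  0.4  -0.07] gap 0.0244 j7 0.86
```

View pics/scene7z.png

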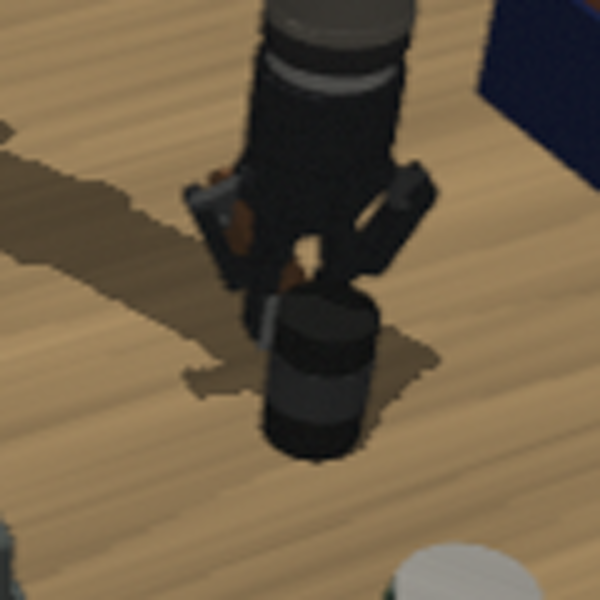

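The mallet rests on the bench. Next I release it gently (grip force down first), then open wide and rise straight up.

>>> carry_out(
  motion=[
    [[0,0,0],0],
    [[0,0,0],0],
  ],
  grip_force=20,
)

```text
clock: 8.65
eef_pos: [0.5089, 0.2933, 0.0365]
ee_rot: [-0.002, 0.798, 0.603, 0.002]
ft_force: [0.9, 0.6, -4.0]
finger_gap: 0.0242
```

>>> carry_out(
  motion=[
    [[0,0,0],0],
    [[0,0,0],0],
    [[0,0,0],0],
    [[0,0,0],0],
    [[0,0,0],0],
  ],
  fingers=80,
)

```text
clock: 9.15
eef_pos: [0.5092, 0.2934, 0.0368]
ee_rot: [-0.002, 0.798, 0.603, 0.002]
ft_force: [-0.3, 0.6, -0.0]
finger_gap: 0.0801
```

>>> carry_out(
  motion=[
    [[0,0,-15],0],
    [[0,0,-50],0],
    [[0,0,-95],0],
    [[0,0,-140],0],
    [[0,0,-180],0],
  ],
)

```text
clock: 9.65
eef_pos: [0.5092, 0.2924, 0.2193]
ee_rot: [-0.002, 0.798, 0.603, 0.003]
ft_force: [1.1, 0.8, -0.8]
finger_gap: 0.08
```

```bash
python3 g.py 0.5805 -0.2759 0.2 1.816
python3 - <<'E'
from h import *
im,D=read_camera('scene')
save('scene8z',cv2.resize(im[130:250,360:480],(600,600),interpolation=cv2.INTER_CUBIC))
E
```

```text
t 9.65 pos [0.5092 0.2924 0.2193] yaw 1.2934 tilt [0.0024 0.006 ] F [ 1.1   0.75 -0.77] T [ 0.02 -0.11  0.01] gap 0.08 j7 0.83
shift [-527.2  224.2   16. ] turn -0.523
```

View pics/scene8z.png

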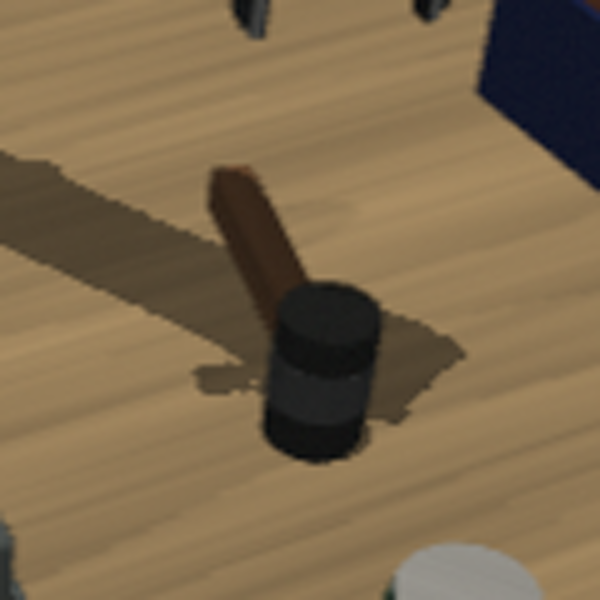

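The mallet stands on its head, released. On to the aluminium knob.

>>> carry_out(
  motion=[
    [[-45,19,0],-0.1],
    [[-90,38,0],-0.2],
    [[-135,57,0],-0.3],
    [[-180,77,0],-0.4],
    [[-225,97,0],-0.5],
  ],
  fingers=62,
)

```text
clock: 10.2
eef_pos: [0.5446, 0.0496, 0.2243]
ee_rot: [0.002, 0.622, 0.783, 0.01]
ft_force: [-0.0, 0.3, -0.2]
finger_gap: 0.0614
```

```bash
python3 g.py 0.5805 -0.2759 0.15 1.816
```

```text
t 10.2 pos [0.5446 0.0496 0.2243] yaw 1.7981 tilt [0.0147 0.0136] F [-0.03  0.34 -0.2 ] T [-0.02 -0.05  0.09] gap 0.0614 j7 1.76
shift [-325.9  -39.6   70.4] turn -0.018
```

>>> carry_out(
  motion=[
    [[-47,-6,2],0],
    [[-94,-12,5],-0.02],
    [[-141,-18,8],-0.02],
    [[-188,-24,12],-0.02],
    [[-230,-30,20],-0.02],
  ],
)

```text
clock: 10.7
eef_pos: [0.5677, -0.184, 0.2018]
ee_rot: [0.003, 0.615, 0.788, 0.01]
ft_force: [0.5, -0.0, -0.8]
finger_gap: 0.0623
```

```bash
python3 g.py 0.5805 -0.2759 0.15 1.816
```

```text
t 10.7 pos [ 0.5677 -0.184   0.2018] yaw 1.8168 tilt [0.0165 0.0124] F [ 0.49 -0.03 -0.78] T [-0.   -0.05  0.01] gap 0.0623 j7 2.24
shift [-92.7 -10.9  50.9] turn 0.001
```

>>> carry_out(
  motion=[
    [[-45,-5,15],0],
    [[-85,-10,35],0],
    [[-93,-11,50],0],
    [[-93,-11,51],0],
    [[-93,-11,51],0],
  ],
)

```text
clock: 11.2
eef_pos: [0.5808, -0.274, 0.1494]
ee_rot: [0.002, 0.614, 0.789, 0.011]
ft_force: [0.4, 1.0, -0.2]
finger_gap: 0.0619
```

```bash
python3 g.py 0.5805 -0.2759 0.06 1.816;python3 - <<'E'
from h import *
im,D=read_camera('scene')
save('scene9z',cv2.resize(im[190:310,160:280],(600,600),interpolation=cv2.INTER_CUBIC))
E
python3 g.py 0.5805 -0.2759 0.06 1.816
```

```text
t 11.2 pos [ 0.5808 -0.274   0.1494] yaw 1.8186 tilt [0.0158 0.015 ] F [ 0.44  1.05 -0.17] T [ 0.03 -0.06  0.  ] gap 0.0619 j7 2.4
shift [-2.8 -2.5 89.3] turn 0.003
t 11.25 pos [ 0.5816 -0.2735  0.1504] yaw 1.8201 tilt [0.0177 0.0143] F [ 0.6   0.57 -0.41] T [ 0.02 -0.05  0.  ] gap 0.0619 j7 2.4
shift [-2.9 -3.6 90.3] turn 0.004
```

View pics/scene9z.png

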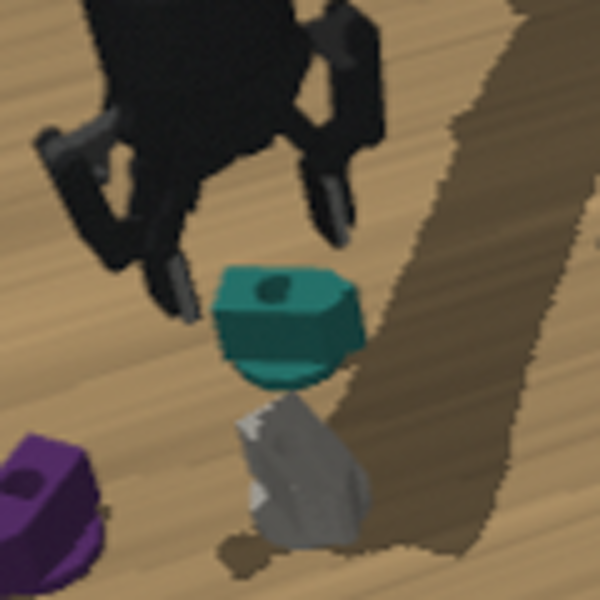

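The open jaws hang above the grey knob (crop about (305,480)), aligned with its flat sides. Descending.

>>> carry_out(
  motion=[
    [[-1,-1,20],0.004],
    [[-2.5,-3,60],0.004],
    [[-2.9,-3.6,88],0.004],
    [[-3,-3.6,98],0.004],
    [[-3,-3.6,98],0.004],
  ],
)

```text
clock: 11.75
eef_pos: [0.5809, -0.2735, 0.0519]
ee_rot: [0.002, 0.614, 0.789, 0.011]
ft_force: [0.7, -0.5, 0.3]
finger_gap: 0.062
```

```bash
python3 g.py 0.5805 -0.2759 0.022 1.816;python3 - <<'E'
from h import *
im,D=read_camera('scene')
save('scene10z',cv2.resize(im[230:310,180:260],(600,600),interpolation=cv2.INTER_CUBIC))
E
python3 g.py 0.5805 -0.2759 0.022 1.816
```

```text
t 11.75 pos [ 0.5809 -0.2735  0.0519] yaw 1.8188 tilt [0.0165 0.0163] F [ 0.75 -0.54  0.26] T [-0.08  0.04 -0.01] gap 0.062 j7 2.43
shift [-2.6 -1.5 29.8] turn 0.003
t 11.8 pos [ 0.5818 -0.2747  0.0535] yaw 1.8182 tilt [0.0193 0.0145] F [-0.4  -0.75 -0.4 ] T [-0.01 -0.03  0.05] gap 0.062 j7 2.43
shift [-1.2 -2.3 31.4] turn 0.002
```

View pics/scene10z.png

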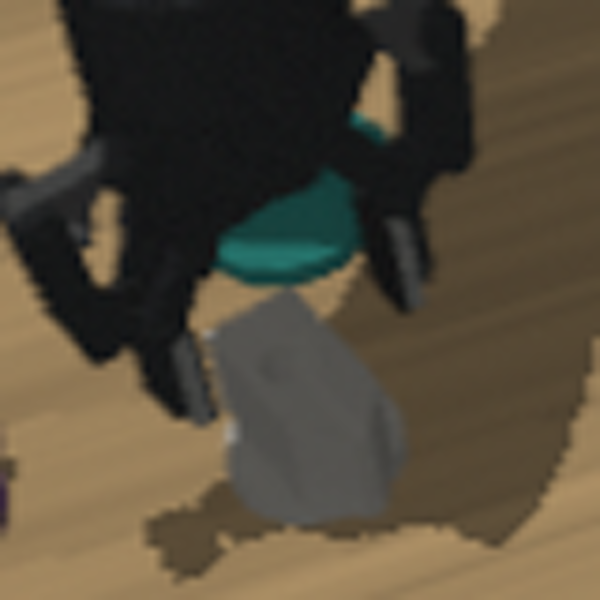

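>>> carry_out(
  motion=[
    [[-1,-1,8],0],
    [[-2,-2,18],0],
    [[-2.5,-2.3,27],0],
    [[-2.5,-2.3,31],0],
    [[-2.5,-2.3,31.5],0],
  ],
)

```text
clock: 12.3
eef_pos: [0.5801, -0.2769, 0.0208]
ee_rot: [0.002, 0.615, 0.789, 0.011]
ft_force: [-0.1, 0.2, 0.1]
finger_gap: 0.0619
```

```bash
python3 g.py 0.5805 -0.2759 0.022 1.816;python3 - <<'E'
from h import *
im,D=read_camera('scene')
save('scene11z',cv2.resize(im[230:310,180:260],(600,600),interpolation=cv2.INTER_CUBIC))
E
python3 g.py 0.5805 -0.2759 0.022 1.816
```

```text
t 12.3 pos [ 0.5801 -0.2769  0.0208] yaw 1.8179 tilt [0.0175 0.0154] F [-0.14  0.18  0.05] T [-0.01  0.01  0.08] gap 0.0619 j7 2.45
shift [ 0.9  0.7 -1.2] turn 0.002
t 12.35 pos [ 0.5804 -0.2771  0.0212] yaw 1.818 tilt [0.0183 0.015 ] F [-0.41  0.26  0.38] T [-0.02  0.03 -0.02] gap 0.0618 j7 2.45
shift [ 1.1  0.4 -0.8] turn 0.002
```

View pics/scene11z.png

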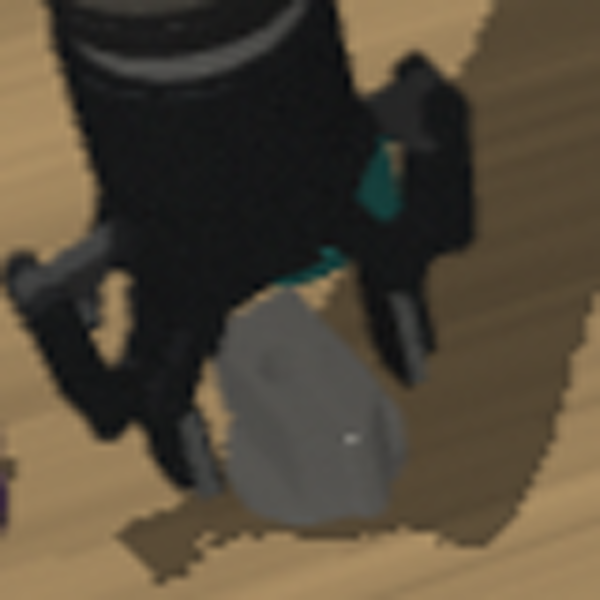

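The fingers flank the bar; closing.

>>> carry_out(
  motion=[
    [[0,0,-1.5],0],
    [[0,0,-1.5],0],
    [[0,0,-1.5],0],
    [[0,0,-1.5],0],
    [[0,0,-1.5],0],
  ],
  fingers=0,
  grip_force=70,
)

```text
clock: 12.85
eef_pos: [0.5811, -0.2774, 0.0236]
ee_rot: [0.003, 0.614, 0.789, 0.012]
ft_force: [-0.2, -0.0, 3.5]
finger_gap: 0.029
```

```bash
python3 g.py
```

```text
t 12.85 pos [ 0.5811 -0.2774  0.0236] yaw 1.8181 tilt [0.0198 0.0143] F [-0.17 -0.05  3.52] T [-0.04  0.04  0.02] gap 0.029 j7 2.45
```

>>> carry_out(
  motion=[
    [[0,0,-10],0],
    [[0,0,-40],0],
    [[0,0,-80],0],
    [[10,0,-120],0.1],
    [[40,0,-150],0.2],
  ],
)

```text
clock: 13.35
eef_pos: [0.5678, -0.2453, 0.1767]
ee_rot: [0.005, 0.694, 0.72, 0.011]
ft_force: [1.2, -0.7, -0.4]
finger_gap: 0.029
```

```bash
python3 g.py 0.5615 0.0324 0.17 1.08
```

```text
t 13.35 pos [ 0.5678 -0.2453  0.1767] yaw 1.6079 tilt [0.0222 0.0091] F [ 1.22 -0.74 -0.43] T [-0.02  0.04 -0.04] gap 0.029 j7 2.17
shift [277.7   3.8   9.1] turn 0.528
```

>>> carry_out(
  motion=[
    [[45,1,0],0.12],
    [[90,2,0],0.25],
    [[135,3,0],0.37],
    [[180,4,0],0.5],
    [[215,4,0],0.528],
  ],
)

```text
clock: 13.85
eef_pos: [0.563, -0.0263, 0.1784]
ee_rot: [0.001, 0.858, 0.514, 0.012]
ft_force: [0.2, 0.3, -1.1]
finger_gap: 0.0288
```

```bash
python3 g.py 0.5615 0.0324 0.17 1.08
python3 - <<'E'
from h import *
im,D=read_camera('scene')
save('scene12z',cv2.resize(im[120:280,240:400],(600,600),interpolation=cv2.INTER_CUBIC))
E
```

```text
t 13.85 pos [ 0.563  -0.0263  0.1784] yaw 1.0801 tilt [0.0209 0.0111] F [ 0.2   0.3  -1.06] T [ 0.01 -0.    0.02] gap 0.0288 j7 1.28
shift [ 50.9 -29.1   9. ] turn 0.0
```

View pics/scene12z.png

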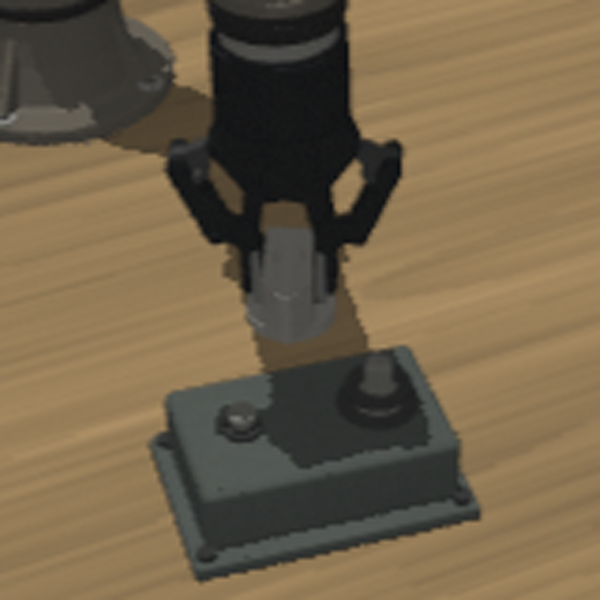

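The knob is held level, pointer toward the camera (crop (285,290)); the spindle is at (378,370) to its right. I'll move above it.

>>> carry_out(
  motion=[
    [[25,-14,5],0],
    [[45,-26,12],0],
    [[51,-29,25],0],
    [[51,-29,38],0],
    [[51,-29,46],0],
  ],
)

```text
clock: 14.4
eef_pos: [0.5606, 0.0397, 0.1312]
ee_rot: [-0.003, 0.856, 0.518, 0.011]
ft_force: [-1.0, 0.2, -1.5]
finger_gap: 0.0293
```

```bash
python3 g.py 0.5615 0.0324 0.13 1.08
python3 - <<'E'
from h import *
im,D=read_camera('scene')
save('scene13z',cv2.resize(im[160:260,290:390],(600,600),interpolation=cv2.INTER_CUBIC))
p=camera_params('scene');R=np.array(p['R']);t=np.array(p['t']);c=-R.T@t;print('cam',c,'az',np.arctan2(c[1]-.0324,c[0]-.5615))
for X in [(.5615,.0324,.094),(.5615,.0324,.06),(.5615,.0324,.1)]:
    q=R@np.array(X)+t;uv=q[:2]/q[2]*p['fx']+[p['cx'],p['cy']];print(X,uv,(uv-[290,160])*6)
E
python3 g.py 0.5615 0.0324 0.13 1.08
```

```text
t 14.4 pos [0.5606 0.0397 0.1312] yaw 1.0881 tilt [0.0167 0.0163] F [-1.    0.24 -1.5 ] T [-0.09  0.03 -0.03] gap 0.0293 j7 1.18
shift [-6.1  4.2  1.1] turn 0.008
cam [ 1.32411254 -0.35785586  0.81948998] az -0.47299182499339165
(0.5615, 0.0324, 0.094) [339.83837689 216.71847368] [299.03026136 340.31084206]
(0.5615, 0.0324, 0.06) [339.6494002  227.49567733] [297.89640119 404.97406397]
(0.5615, 0.0324, 0.1) [339.87253685 214.770356  ] [299.23522112 328.62213602]
t 14.45 pos [0.56   0.0393 0.1302] yaw 1.0869 tilt [0.0148 0.016 ] F [-0.67 -0.31 -2.56] T [-0.04  0.12  0.02] gap 0.0294 j7 1.18
shift [-5.4  4.6  0.1] turn 0.007
```

View pics/scene13z.png

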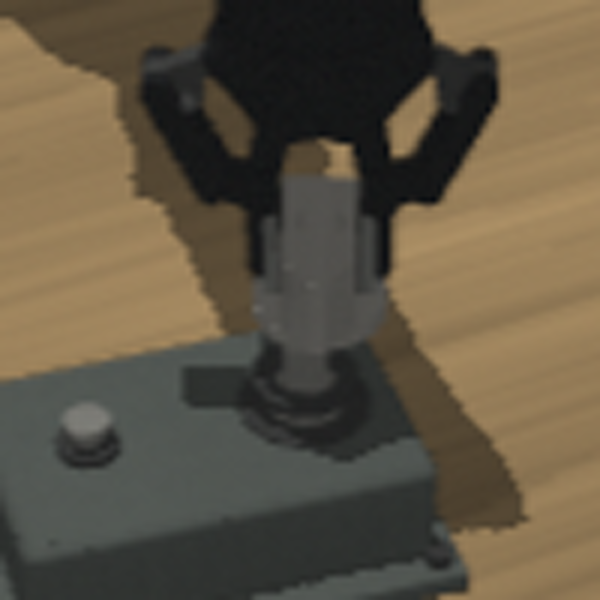

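The knob's skirt is centred at crop x≈320 against the spindle at ≈303, matching the computed 5.4 mm. The camera looks along the flat's normal (azimuth -0.47), and the flat looks frontal, which agrees with the yaw of about -0.48. Correcting.

>>> carry_out(
  motion=[
    [[-3,2,0],0.007],
    [[-5.4,4.6,0],0.007],
    [[-5.4,4.6,1],0.007],
    [[-5.4,4.6,2],0.007],
    [[-5.4,4.6,2],0.007],
  ],
)

```text
clock: 14.95
eef_pos: [0.5617, 0.0325, 0.1283]
ee_rot: [-0.003, 0.858, 0.514, 0.011]
ft_force: [-0.1, -0.4, -2.2]
finger_gap: 0.0291
```

```bash
python3 g.py 0.5615 0.0324 0.13 1.08
python3 - <<'E'
from h import *
im,D=read_camera('scene')
save('scene14z',cv2.resize(im[180:245,305:370],(600,600),interpolation=cv2.INTER_CUBIC))
P=cloud('scene',D)
sub=P[190:225,325:355]
# skirt points
m=(sub[...,2]>.105)&(sub[...,2]<.117)
print(m.sum()); q=sub[m][:,:2]; 
from scipy.optimize import least_squares
r=least_squares(lambda c:np.linalg.norm(q-c,axis=1)-.027,[.56,.032],loss='soft_l1',f_scale=.001);print('skirt c',r.x,np.std(r.fun))
s0=P[216:240,325:355];m=(s0[...,2]>.062)&(s0[...,2]<.074);q2=s0[m][:,:2]
r=least_squares(lambda c:np.linalg.norm(q2-c,axis=1)-.022,[.56,.032],loss='soft_l1',f_scale=.001);print('collar c',r.x,np.std(r.fun),len(q2))
E
python3 g.py 0.5615 0.0324 0.13 1.08
```

```text
t 14.95 pos [0.5617 0.0325 0.1283] yaw 1.08 tilt [0.0152 0.0162] F [-0.11 -0.4  -2.23] T [-0.03 -0.01  0.01] gap 0.0291 j7 1.19
shift [-0.2 -0.1 -1.7] turn 0.0
95
skirt c [0.55943019 0.03327514] 0.004491582187471171
collar c [0.56151773 0.02993383] 0.010834014284642425 189
t 15.0 pos [0.5617 0.0327 0.1283] yaw 1.0803 tilt [0.0151 0.0163] F [ 0.11 -0.65 -2.48] T [-0.01  0.09 -0.05] gap 0.0288 j7 1.19
shift [-0.3 -0.  -1.7] turn 0.0
```

View pics/scene14z.png

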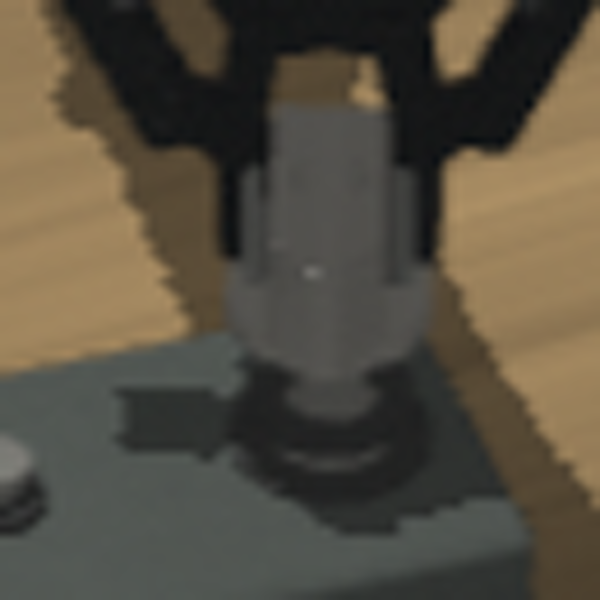

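Laterally aligned (skirt centre x≈330, spindle ≈329). Lowering gently onto the tip.

>>> carry_out(
  motion=[
    [[-0.2,0,3],0],
    [[-0.2,0,7],0],
    [[-0.2,0,11],0],
    [[-0.2,0,14],0],
    [[-0.2,0,16],0],
  ],
)

```text
clock: 15.5
eef_pos: [0.5615, 0.0328, 0.1117]
ee_rot: [-0.003, 0.858, 0.514, 0.01]
ft_force: [0.2, -0.2, -2.6]
finger_gap: 0.0292
```

```bash
python3 g.py 0.5615 0.0324 0.11 1.08
```

```text
t 15.5 pos [0.5615 0.0328 0.1117] yaw 1.0803 tilt [0.0143 0.0161] F [ 0.15 -0.21 -2.59] T [-0.08  0.02 -0.03] gap 0.0292 j7 1.2
shift [-0.4  0.1  1.7] turn 0.0
```

The knob is 6 mm past the tip with no contact force, so it is sliding on. Continuing.

>>> carry_out(
  motion=[
    [[-0.2,0,3],0],
    [[-0.3,0,6],0],
    [[-0.3,0,9],0],
    [[-0.3,0,12],0],
    [[-0.3,0,14],0],
  ],
)

```text
clock: 16.0
eef_pos: [0.5616, 0.0327, 0.0979]
ee_rot: [-0.003, 0.858, 0.514, 0.01]
ft_force: [-3.0, -1.0, 2.8]
finger_gap: 0.0287
```

```bash
python3 g.py 0.5615 0.0324 0.09 1.08
```

```text
t 16.0 pos [0.5616 0.0327 0.0979] yaw 1.0803 tilt [0.0143 0.0163] F [-3.   -1.05  2.78] T [-0.07  0.45  0.03] gap 0.0287 j7 1.21
shift [-0.5  0.   7.9] turn 0.0
```

Force rose by about 5 N, which is the collar spring. Now pressing down to the stop.

>>> carry_out(
  motion=[
    [[-0.2,0,3],0],
    [[-0.3,0,5],0],
    [[-0.3,0,7],0],
    [[-0.3,0,8],0],
    [[-0.3,0,8],0],
  ],
)

```text
clock: 16.5
eef_pos: [0.5617, 0.0327, 0.0917]
ee_rot: [-0.004, 0.858, 0.514, 0.011]
ft_force: [-4.0, 0.9, 9.7]
finger_gap: 0.0292
```

```bash
python3 g.py 0.5615 0.0324 0.09 1.08
```

```text
t 16.5 pos [0.5617 0.0327 0.0917] yaw 1.0804 tilt [0.0147 0.0172] F [-4.    0.9   9.71] T [-0.11  1.08  0.  ] gap 0.0292 j7 1.21
shift [-0.4 -0.   1.7] turn 0.0
```

>>> carry_out(
  motion=[
    [[0,0,2],0],
    [[0,0,4],0],
    [[0,0,4],0],
    [[0,0,4],0],
  ],
)

```text
clock: 16.9
eef_pos: [0.5617, 0.0327, 0.0915]
ee_rot: [-0.004, 0.858, 0.514, 0.011]
ft_force: [-8.7, -0.4, 21.1]
finger_gap: 0.029
```

```bash
python3 g.py
python3 - <<'E'
from h import *
im,D=read_camera('scene')
save('scene15',im);save('scene15z',cv2.resize(im[170:250,300:380],(600,600),interpolation=cv2.INTER_CUBIC))
im,D=read_camera('top');save('top15',im);P=cloud('top',D)
m=np.zeros(D.shape,bool);m[235:290,90:190]=1;m&=(P[...,2]>.07)&(P[...,2]<.09);print('mallet top',m.sum(),np.median(P[m],0))
E
python3 g.py
```

```text
t 16.9 pos [0.5617 0.0327 0.0915] yaw 1.0805 tilt [0.0151 0.0187] F [-8.69 -0.44 21.12] T [-0.28  1.99 -0.07] gap 0.029 j7 1.21
mallet top 860 [0.55446211 0.27703631 0.07923075]
t 17.0 pos [0.5618 0.0327 0.0915] yaw 1.0805 tilt [0.0152 0.0187] F [-8.89  0.21 21.89] T [-0.31  1.97 -0.04] gap 0.0291 j7 1.21
```

View pics/scene15z.png

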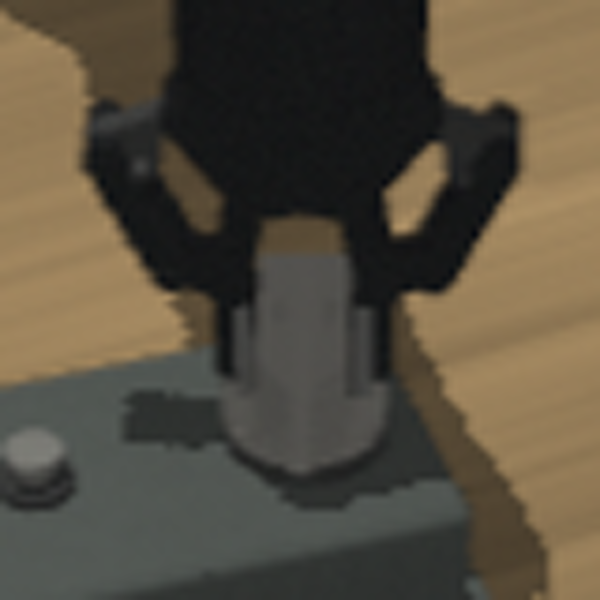

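View pics/scene15.png

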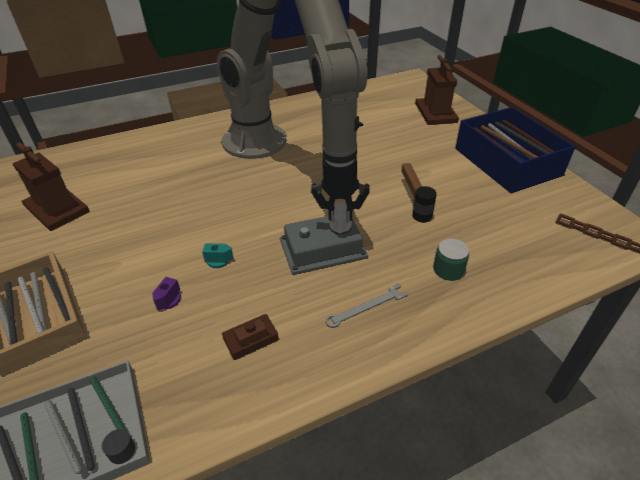

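The knob is seated with its skirt down on the collar (crop (305,430)). Extra push raised the force to 24 N with no further travel, so it is at the stop. The mallet stands (top at 79 mm) and the bystanders are in place. Handing in.

```bash
python3 -c "
from station import *
print(hand_in())"
```

```text
the job is handed in; nothing more can be done
None
```

I finished the job and handed it in at about 17 s of the 67 s allowed; `hand_in` gives no verdict.

- **Lock pin:** I pressed it down with the held mallet until it hit its stop at 53 N. The top camera then put the pin's top at 75.5 mm, against 76 mm when fully down. Nothing but the mallet came near the pin.
- **Mallet:** It stands on its head on the bench, let go, within about 10 mm of where it started. Its top measured 79 mm, against 80 mm nominal.
- **Knob:** I gripped the aluminium one and turned it to about -0.49 rad, the angle I read off the spindle's flat. It slid on with no noticeable resistance.
- **Collar:** It is pressed to its stop. The last 4 mm of commanded push gave only 0.2 mm of travel, and the push rose from about 12 N to 24 N. The gripper still holds the knob pressed down.
- **Bystanders:** The spanner, tin and clamp block look unmoved in the last picture; I did not measure them again.

**Checks that were off or weak:**
- The tool ended about 0.024 rad off vertical, inside the 0.1 rad limit for the knob.
- About 9 N of sideways force remained at the stop.
- A depth-based fit of the skirt and collar centres before the push was too noisy to use, so I relied on the image alignment and the arm's own position instead.

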